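# Load a ribbon cartridge past the spring catch of a label printer

### The arm

A 7-joint arm with a two-finger parallel gripper is mounted at the origin on the work surface. World frame = base frame: x ahead of the robot, y to its left, z up, the work surface at z = 0. Lengths are in m, angles in degrees, forces in N, time in s.
With the tool pointing down it reaches from about 0.425 to 0.875 m from the base axis. Payload 4.7 kg.
Tool frame: the origin (TCP) lies at the very end of the fingers, on their centre line; the grasp point (between the pads) lies 19 mm behind it (env.grip_point_offset is the distance from the TCP to the grasp point, in m); z points along the fingers, y is the line along which they close (so a half turn about z gives the same grasp; the last joint's range is limited). The gripper opens to 87 mm and grips with 3 to 60 N. Pads are 19 mm wide; open, the fingers measure 117 mm over their backs; the gripper's body (75 mm by 190 mm) begins 51 mm behind the grasp point.
Start: joints at [-72.588, 18.392, -4.016, 83.108, 1.295, 78.541, -3.26], TCP at [0.186, 0.623, 0.223] pointing down, gripper open.
Joint ranges: [-163.93, 163.93], [-17.29, 119.83], [-79.2, 71.16], [3.27, 140.29], [-89.18, 269.18], [5.43, 117.66], [-154.24, 154.24]. Speed limits (degrees/s): [147.25, 147.25, 180, 180, 180, 180, 180].

### API

Orientations are given as [roll, pitch, yaw] about the fixed x, y, z axes, in that order (R = Rz(yaw) Ry(pitch) Rx(roll)).
In Python, from cell import env gives the robot as it stands.
- The arm moves only by the tool jog_arm, never from a script. Its argument "motion" is a list of rows, each an object of numbers: "x", "y", "z": the shift along the tool's x, y, z in cm; "ax", "ay", "az": the turn, a rotation vector about the tool's x, y, z in degrees. In form: [{"x": .., "y": .., "z": .., "ax": .., "ay": .., "az": ..}, ...]. A call has exactly 5 rows; each row shifts and turns the commanded pose from where the row before left it, along the tool's axes as they then stand; what a row does not reach is not made up. A row lasts 1/10 s, in which the tool goes at most 50 mm and 8.59 degrees, less where a joint would pass 70% of its speed; a pose out of reach is approached as far as the arm can. A call is refused whole if a number of a shift passes 5 or a number of a turn 8.59, either way. A call with a gripper value outside its range is refused whole. "claw" is the gripper command: -1 is shut, 1 is fully open, values between are in proportion, set as the call begins (left out, the last holds). The fingers move at their own pace and stop on an object; "squeeze" is the grip in N (left out, the last holds). Time passes only in rows, so rows that do not move let the fingers close, or fill a call up. It gives the time, the measured TCP pose, the force, the opening and the grip force at its end, in the units of the state.
- env.get_obs(): the state, without advancing time (a new reading comes with each control period).
- env.read_camera(name): name is "side" or "top"; returns the picture (480x640x3 uint8, red, green, blue); there is no depth.
- env.camera_params(name): a dict with "fx", "fy", "cx", "cy" (pixels), "extrinsics" (4x4, takes a point from world to camera coordinates). Camera axes: x right, y up, looking along -z (the intrinsics and any distortion apply to the point x, -y, -z); pixel columns grow to the right and rows downward; lengths in m; the calibration is good to about 2 mm. A picture is of the moment at which its call begins. camera_params takes no time and is no camera call.
- env.sign_off(): hands the job in; it is judged then, once.
The state is a dict: "time_s": time; "qpos": joint angles; "joint_velocities": joint speeds; "effort": joint torques, N m; "tool_pos": TCP position; "tool_rot": TCP orientation; "force": force on the tool from outside, world axes, zero at the start; "wrist_torque": the same for the moment, N m; "grip_width": finger opening in m; "grasp_force": force on a finger pad.
Only numpy, scipy, OpenCV 4.12 (cv2) and the standard library are available. Lean on these libraries where they do the work, as an engineer would, in place of code of your own. Each camera call takes 0.05 s, during which the arm holds its last target. There are 200 camera calls.

### The job

Load the black ribbon cartridge that waits on the label printer's tray: press the green spring catch down with the fingertips behind the cartridge and, keeping it held down, push the cartridge along the tray over the catch until it is fully home in the printer, then come away so that the catch springs up behind it. Only touch and push, do not lift or tip the cartridge, and leave the other things on the desk where they are.

Things in the scene. Friction and masses are not known exactly. Their poses are not given: they have to be found in the camera images.
- printer: white label printer with a grey loading tray, fixed on the desk. Origin on the desk under the middle of the catch's crossbar; x = loading direction, into the printer; y across; z up. Tray floor at z = 14 mm, from x = -215 to +85 mm, between white walls 69 mm apart with tops at z = 26 mm. Housing from x = +85 to +230 mm, 190 mm wide, 78 mm high.
- bay_stop (a point): the stop inside the printer's bay (bay 76 mm wide), on the tray floor at x = +113 mm in the printer's frame; the cartridge's front face meets it when fully home. The catch can rise behind the cartridge once the front is within 8 mm of it
- cartridge: black ribbon cartridge with white label, 100 mm long (x), 66 wide, 46 high, about 0.5 kg, loose on the tray floor, 5 to 35 mm short of the crossbar. Origin at the centre of its underside, x the loading way. A groove along its underside, 38 mm wide and 22 mm high, rides over the catch's stem; above 22 mm the rear face is full width, below it are two 14 mm skids
- cartridge_rear (a point): middle of the cartridge's rear face, the one to push: 50 mm behind its centre, 34 mm above its underside
- catch (a joint): green T-shaped spring catch, one rigid piece that only moves up and down: 0 = up, 0.014 = fully down (m). Pressing any bare part of its stem sinks it all; down by more than 0.010 it clears the cartridge. The spring takes about 1 N to start and 2 N fully down, then a hard stop
- catch_end (a point): middle of the top of the rear end (ribbed) of the catch's stem. The stem is 26 mm wide and runs from here 200 mm along the middle of the tray, under the cartridge, to the crossbar; its top is 15 mm above the tray floor when up. Moves with the catch
- catch_bar (a point): middle of the top of the catch's crossbar (62 mm wide, 10 mm long), 10 mm above the tray floor when up, where it blocks the cartridge. Moves with the catch
- spare: a grey spare cartridge of the same size with a yellow label, standing on the desk beside the tray; to be left alone; origin at the centre of its underside
- stapler: red and black stapler, 140 x 36 x 44 mm, lying on the desk; to be left alone; origin at the centre of its underside
- notes: block of yellow notes, 76 x 76 x 18 mm; to be left alone; origin at the centre of its underside
- mug: blue mug, 82 mm across, 95 mm tall; to be left alone; origin at the centre of its underside
- tape: black tape dispenser, 130 x 50 x 75 mm; to be left alone; origin at the centre of its underside
- pens: dark steel pen cup, 72 mm across, 95 mm tall (150 mm with the pens); to be left alone; origin at the centre of its underside
Mind the look-alikes: they are no part of the job. Leave any blue or pink look-alike of the cartridge alone.

How it is judged (in metres and radians):
On the way, in this order (a step that is already met when the one before it is completed fails the run):
1. the fingers hold the catch down while the cartridge still waits short of it (value of joint catch above 0.009 m and contact force between the fingers and catch above 0.3 N and x of cartridge in the frame of printer below -0.05 m), for 0.1 s.
2. the cartridge's front goes over the crossbar while the fingers still hold the catch down (value of joint catch above 0.009 m and contact force between the fingers and catch above 0.3 N and x of cartridge in the frame of printer between -0.044 and 0 m), for 0.05 s.
3. the cartridge is home in the printer (x of cartridge in the frame of printer above 0.055 m), for 0.1 s.
At the end, for the whole second after the job is handed in: The cartridge lies flat on the tray, home in the printer (its origin more than 55 mm past the crossbar's middle), at rest, and the catch is up again behind it (within 3 mm) (x of cartridge in the frame of printer above 0.055 m and value of joint catch below 0.003 m and z of cartridge in the frame of printer below 0.017 m and angle between cartridge's own z axis and vertical below 0.05 rad and linear speed of cartridge below 0.01 m/s); the robot touches nothing.
It fails at once if the cartridge is lifted or tipped (z of cartridge in the frame of printer above 0.022 m or angle between cartridge's own z axis and vertical above 0.12 rad).
It fails at once if another thing on the desk is moved by more than 20 mm (distance of any of spare, stapler, notes, mug, tape, pens from where it was at the start of the episode above 0.02 m).
It also fails if it takes over 37 s, if anything falls off the work surface, if the arm or the gripper's body presses on something with over 40 N, if the wrist force passes 120 N, or if a joint passes its speed limit or range.

## Working session

There is one attempt and no reset: what is moved stays moved. The work goes in short steps, Python scripts to look and compute and a tool call to move; the robot and the scene stay as the last step left them, time stands still between calls to the robot, and variables do not carry over. Pictures are saved under pics/ and viewed, at most 10 in all, crops included, and the job is handed in when it is done.

Besides the shell and the picture viewer there is one more tool, called in YAML: its name, and indented under it one key for each argument. jog_arm: Moves the arm, as the interface text tells. Its arguments: {"type":"object","properties":{"motion":{"type":"array"},"claw":{"type":"number"},"squeeze":{"type":"number"}},"required":["motion"]}

```bash
mkdir -p pics; python3 - <<'E'
from cell import env
import cv2
for n in("top","side"):
    im=env.read_camera(n); cv2.imwrite(f"pics/{n}0.png",im[:,:,::-1])
    p=env.camera_params(n); print(n,{k:(v if k!="extrinsics" else v.round(4).tolist()) if hasattr(v,'round') else v for k,v in p.items()})
o=env.get_obs(); print(o)
E
```

```text
top {'fx': 582.0087164712521, 'fy': 582.0087164712521, 'cx': 316.93363921894644, 'cy': 235.69437587660147, 'extrinsics': [[0.0163, -0.9998, -0.0072, 0.1337], [0.9898, 0.0152, 0.1418, -0.5663], [-0.1417, -0.0094, 0.9899, -1.3485], [0.0, 0.0, 0.0, 1.0]]}
side {'fx': 585.0876512081231, 'fy': 585.0876512081231, 'cx': 316.9874054677089, 'cy': 239.9394823946675, 'extrinsics': [[0.7965, -0.604, 0.0263, -0.3692], [0.2883, 0.4176, 0.8617, -0.2882], [-0.5314, -0.6788, 0.5068, -1.1108], [0.0, 0.0, 0.0, 1.0]]}
{'time_s': 0.1, 'qpos': array([-72.5881753 ,  18.43558318,  -4.01550291,  83.16751012,
         1.29304907,  78.53941321,  -3.25943392]), 'joint_velocities': array([-0.0809757 , -0.15606024,  0.0572835 , -0.13672296, -0.00869685,
       -0.04461957, -0.14315613]), 'effort': array([ 5.72100055e-05, -4.92567229e+01, -4.05455818e-01, -3.13402247e+01,
       -6.39970810e-02,  3.93875130e-02,  7.37374671e-05]), 'tool_pos': array([0.18563755, 0.62242252, 0.22156564]), 'tool_rot': array([-1.79902614e+02,  3.44726661e-03,  1.63397914e+02]), 'force': array([-0.05834453, -0.15023944, -0.33584032]), 'wrist_torque': array([-0.01607606,  0.01585432,  0.01628094]), 'grasp_force': 0.0, 'grip_width': 0.08684375806160459}
```

View pics/top0.png

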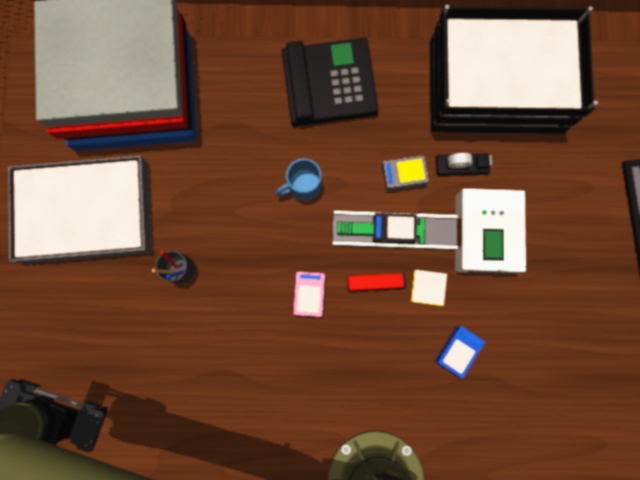

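View pics/side0.png

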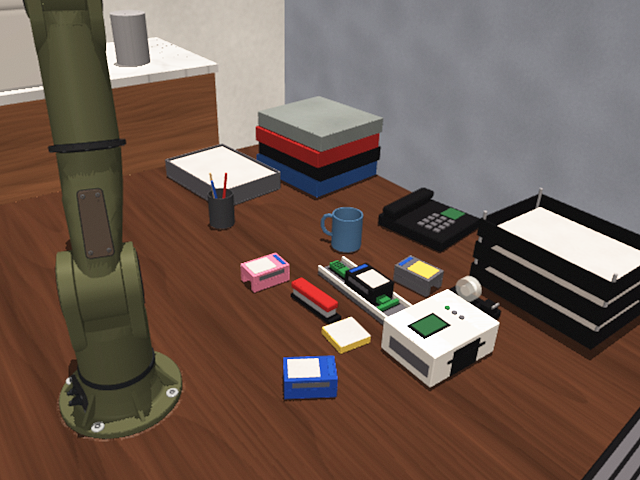

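The top view shows the tray running right, along about world -y, from (334,229) to (457,233). The stem's ribbed end is near (340,228), the black cartridge with its white label is near (396,228), the green crossbar is near (421,231), and the housing spans 457–525. In the side view the cartridge is near (370,281) and the ribbed end near (340,267). The pink and blue look-alikes, stapler, notes, mug and spare all stand clear of the tray.

```bash
cat > h.py <<'E'
import numpy as np, cv2
from cell import env
def ray(n,u,v):
    p=env.camera_params(n); E=np.array(p["extrinsics"]); R,t=E[:3,:3],E[:3,3]
    d=R.T@np.array([(u-p["cx"])/p["fx"],-(v-p["cy"])/p["fy"],-1]); return -R.T@t,d
def onz(n,u,v,z):
    c,d=ray(n,u,v); return c+d*(z-c[2])/d[2]
def blobs(m,a=15):
    k,l,s,c=cv2.connectedComponentsWithStats(m.astype(np.uint8)); return [(s[i].tolist(),c[i].round(1).tolist(),l==i) for i in range(1,k) if s[i][4]>=a]
E
python3 - <<'E'
from h import *
for n,roi in(("top",(325,205,465,255)),("side",(310,240,420,330))):
    im=cv2.imread(f"pics/{n}0.png"); hsv=cv2.cvtColor(im,cv2.COLOR_BGR2HSV); x0,y0,x1,y1=roi
    R=np.zeros(im.shape[:2],bool); R[y0:y1,x0:x1]=1
    H,S,V=cv2.split(hsv)
    M={"green":(H>45)&(H<85)&(S>90)&(V>40),"white":(S<50)&(V>150),"blue":(H>100)&(H<130)&(S>100)&(V>60),"black":(V<45)}
    for k,m in M.items():
        for s,c,b in blobs(m&R):
            r=cv2.minAreaRect(np.argwhere(b)[:,::-1].astype(np.float32)); bx=cv2.boxPoints(r)
            print(n,k,s,c,bx.round(1).tolist())
            if n=="top":
                z={"green":.029,"white":.026,"blue":.06,"black":.06}[k]
                print("    ",onz(n,*c,z).round(4)[:2],[onz(n,*q,z).round(4)[:2].tolist() for q in bx])
    cv2.imwrite(f"pics/{n}0c.png",cv2.resize(im[y0:y1,x0:x1],None,fx=5.5,fy=5.5,interpolation=cv2.INTER_CUBIC))
E
```

```text
top green [416, 218, 9, 26, 188] [420.6, 230.3] [[416.0, 218.0], [424.0, 218.0], [424.0, 243.0], [416.0, 243.0]]
     [ 0.5828 -0.1066] [[0.6127, -0.0958], [0.6129, -0.1151], [0.552, -0.1145], [0.5518, -0.0953]]
top green [337, 222, 38, 13, 440] [355.8, 228.2] [[336.79998779296875, 233.39999389648438], [337.20001220703125, 221.6999969482422], [374.3999938964844, 223.10000610351562], [373.8999938964844, 234.6999969482422]]
     [0.5855 0.0493] [[0.5722, 0.0951], [0.6008, 0.0944], [0.5988, 0.0046], [0.5702, 0.0056]]
top white [462, 205, 3, 50, 150] [463.0, 229.5] [[462.0, 205.0], [464.0, 205.0], [464.0, 254.0], [462.0, 254.0]]
     [ 0.5867 -0.2093] [[0.6469, -0.208], [0.647, -0.2129], [0.5273, -0.2105], [0.5272, -0.2058]]
top white [333, 211, 125, 38, 1199] [381.4, 233.7] [[332.79998779296875, 244.3000030517578], [334.0, 210.0], [458.20001220703125, 214.5], [457.0, 248.6999969482422]]
     [ 0.5735 -0.0126] [[0.5459, 0.1042], [0.6298, 0.1023], [0.6234, -0.1984], [0.5397, -0.194]]
top white [416, 214, 42, 5, 139] [436.8, 215.7] [[416.0, 214.0], [457.0, 214.0], [457.0, 218.0], [416.0, 2
[... 2678 characters left out ...]
64844, 266.0], [349.79998779296875, 273.1000061035156]]
side black [412, 240, 8, 4, 21] [416.3, 241.0] [[412.0, 240.0], [419.0, 240.0], [419.0, 243.0], [412.0, 243.0]]
side black [329, 263, 66, 43, 716] [367.6, 285.7] [[326.20001220703125, 272.0], [343.5, 247.0], [399.5, 285.79998779296875], [382.20001220703125, 310.70001220703125]]
side black [310, 306, 31, 18, 191] [325.5, 316.4] [[306.79998779296875, 317.79998779296875], [310.0, 306.0], [341.20001220703125, 314.3999938964844], [338.0, 326.20001220703125]]
side black [408, 324, 8, 6, 19] [411.3, 327.1] [[407.8999938964844, 325.8999938964844], [410.70001220703125, 323.6000061035156], [415.0, 329.0], [412.20001220703125, 331.20001220703125]]
```

View pics/top0c.png

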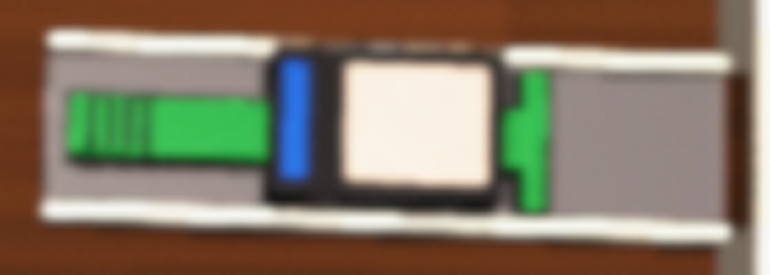

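The crop shows the stem's ribbed end at its left, (337,228) in the full picture, the cartridge's rear edge at column 373 and the crossbar at column 422. That puts the loading direction about 1.2° off world -y. The crossbar is near (0.583,-0.111), the cartridge's rear near y=0.006, and the bare stem runs y=0.006–0.092 at x≈0.586. These agree with the given sizes. Next I shut the claw and turn to yaw 88.8.

jog_arm:
  motion:
    - {"az":8.3}
    - {"az":8.3}
    - {"az":8.3}
    - {"az":8.3}
    - {"az":8.3}
  claw: -1
  squeeze: 10

```text
$.motion[0]: bad value
```

jog_arm:
  motion:
    - {"az":8.3}
    - {"az":8.3}
    - {"az":8.3}
    - {"az":8.2}
    - {"az":0}

```text
$.motion[0]: bad value
```

All six keys seem to be needed in each row.

jog_arm:
  motion:
    - {"x":0,"y":0,"z":0,"ax":0,"ay":0,"az":8.3}
    - {"x":0,"y":0,"z":0,"ax":0,"ay":0,"az":8.3}
    - {"x":0,"y":0,"z":0,"ax":0,"ay":0,"az":8.3}
    - {"x":0,"y":0,"z":0,"ax":0,"ay":0,"az":8.3}
    - {"x":0,"y":0,"z":0,"ax":0,"ay":0,"az":8.3}
  claw: -1
  squeeze: 10

```text
time_s: 0.6
tool_pos: [0.1857, 0.6226, 0.2219]
tool_rot: [-180.0, 0.0, 121.6]
force: [-0.1, -0.8, 0.4]
grip_width: 0.0546
grasp_force: 0.0
```

jog_arm:
  motion:
    - {"x":0,"y":0,"z":0,"ax":0,"ay":0,"az":8.3}
    - {"x":0,"y":0,"z":0,"ax":0,"ay":0,"az":8.3}
    - {"x":0,"y":0,"z":0,"ax":0,"ay":0,"az":8.3}
    - {"x":0,"y":0,"z":0,"ax":0,"ay":0,"az":8.2}
    - {"x":0,"y":0,"z":0,"ax":0,"ay":0,"az":0}

```text
time_s: 1.1
tool_pos: [0.1857, 0.6226, 0.222]
tool_rot: [180.0, 0.1, 88.8]
force: [-0.2, 0.9, 0.9]
grip_width: 0.0152
grasp_force: 0.0
```

jog_arm:
  motion:
    - {"x":-2.85,"y":2.06,"z":0,"ax":0,"ay":0,"az":0}
    - {"x":-2.85,"y":2.06,"z":0,"ax":0,"ay":0,"az":0}
    - {"x":-2.85,"y":2.06,"z":0,"ax":0,"ay":0,"az":0}
    - {"x":-2.85,"y":2.06,"z":0,"ax":0,"ay":0,"az":0}
    - {"x":-2.85,"y":2.06,"z":0,"ax":0,"ay":0,"az":0}

```text
time_s: 1.6
tool_pos: [0.2864, 0.4769, 0.2224]
tool_rot: [-180.0, 0.0, 89.0]
force: [-0.4, 0.8, 0.4]
grip_width: 0.0002
grasp_force: 0.0
```

jog_arm:
  motion:
    - {"x":-2.85,"y":2.06,"z":0,"ax":0,"ay":0,"az":0}
    - {"x":-2.85,"y":2.06,"z":0,"ax":0,"ay":0,"az":0}
    - {"x":-2.85,"y":2.06,"z":0,"ax":0,"ay":0,"az":0}
    - {"x":-2.85,"y":2.06,"z":0,"ax":0,"ay":0,"az":0}
    - {"x":-2.85,"y":2.06,"z":0,"ax":0,"ay":0,"az":0}

```text
time_s: 2.1
tool_pos: [0.3863, 0.3323, 0.2225]
tool_rot: [180.0, -0.0, 89.0]
force: [0.1, -0.3, -0.6]
grip_width: 0.0007
grasp_force: 0.0
```

jog_arm:
  motion:
    - {"x":-2.85,"y":2.06,"z":0,"ax":0,"ay":0,"az":0}
    - {"x":-2.85,"y":2.06,"z":0,"ax":0,"ay":0,"az":0}
    - {"x":-2.85,"y":2.06,"z":0,"ax":0,"ay":0,"az":0}
    - {"x":-2.85,"y":2.06,"z":0,"ax":0,"ay":0,"az":0}
    - {"x":-2.85,"y":2.06,"z":0,"ax":0,"ay":0,"az":0}

```text
time_s: 2.6
tool_pos: [0.4862, 0.1877, 0.2225]
tool_rot: [180.0, -0.0, 89.0]
force: [0.1, -0.2, -0.6]
grip_width: 0.0006
grasp_force: 0.0
```

jog_arm:
  motion:
    - {"x":-2.85,"y":2.06,"z":0,"ax":0,"ay":0,"az":0}
    - {"x":-2.85,"y":2.06,"z":0,"ax":0,"ay":0,"az":0}
    - {"x":-2.85,"y":2.06,"z":0,"ax":0,"ay":0,"az":0}
    - {"x":-2.85,"y":2.06,"z":0,"ax":0,"ay":0,"az":0}
    - {"x":-2.7,"y":2.06,"z":0,"ax":0,"ay":0,"az":0}

```text
time_s: 3.1
tool_pos: [0.5862, 0.0445, 0.2225]
tool_rot: [-180.0, -0.0, 89.0]
force: [0.0, 0.5, 0.5]
grip_width: 0.0006
grasp_force: 0.0
```

jog_arm:
  motion:
    - {"x":0,"y":0,"z":4,"ax":0,"ay":0,"az":0}
    - {"x":0,"y":0,"z":4,"ax":0,"ay":0,"az":0}
    - {"x":0,"y":0,"z":4,"ax":0,"ay":0,"az":0}
    - {"x":0,"y":0,"z":3,"ax":0,"ay":0,"az":0}
    - {"x":0,"y":0,"z":0,"ax":0,"ay":0,"az":0}

```text
time_s: 3.6
tool_pos: [0.5817, 0.0456, 0.068]
tool_rot: [-179.5, 0.1, 89.0]
force: [-1.2, 0.8, -0.2]
grip_width: 0.0008
grasp_force: 0.0
```

```bash
python3 - <<'E'
from h import *
a=env.read_camera("top")[205:255,325:465,::-1]; b=env.read_camera("side")[230:340,300:440,::-1]
a=cv2.resize(a,(784,280),interpolation=cv2.INTER_CUBIC); b=cv2.resize(b,(400,314),interpolation=cv2.INTER_CUBIC)
b=cv2.copyMakeBorder(b,0,0,0,384,0); cv2.imwrite("pics/above.png",np.vstack([a,b])); o=env.get_obs(); print(o["tool_pos"],o["force"],o["qpos"])
E
```

```text
[0.58583665 0.0457999  0.07290757] [1.10098571 0.05528204 0.8416524 ] [-36.32060299  19.95824034  34.84673814 103.14910329 -12.87434797
  60.90092327   2.13275748]
```

View pics/above.png

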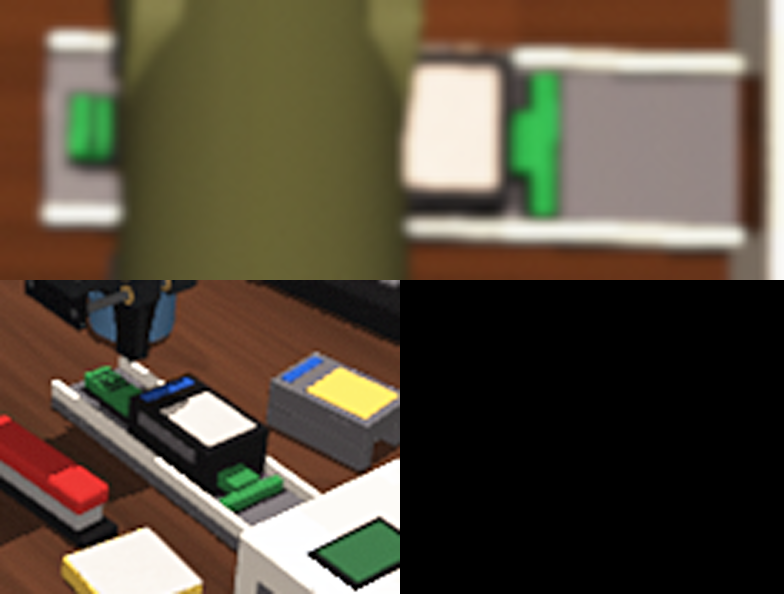

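The lower part shows the shut fingers above the bare stem, just behind the cartridge, with their tips at about (130,355) in the picture. The upper view is blocked by the arm except for the stem's end. Next I lower gently.

jog_arm:
  motion:
    - {"x":0,"y":0,"z":1,"ax":0,"ay":0,"az":0}
    - {"x":0,"y":0,"z":1,"ax":0,"ay":0,"az":0}
    - {"x":0,"y":0,"z":1,"ax":0,"ay":0,"az":0}
    - {"x":0,"y":0,"z":0.7,"ax":0,"ay":0,"az":0}
    - {"x":0,"y":0,"z":0.3,"ax":0,"ay":0,"az":0}

```text
time_s: 4.2
tool_pos: [0.5851, 0.0459, 0.0316]
tool_rot: [-179.9, 0.0, 88.8]
force: [-0.2, 0.1, 0.5]
grip_width: 0.0005
grasp_force: 0.0
```

jog_arm:
  motion:
    - {"x":0,"y":0,"z":0.3,"ax":0,"ay":0,"az":0}
    - {"x":0,"y":0,"z":0.3,"ax":0,"ay":0,"az":0}
    - {"x":0,"y":0,"z":0.3,"ax":0,"ay":0,"az":0}
    - {"x":0,"y":0,"z":0.3,"ax":0,"ay":0,"az":0}
    - {"x":0,"y":0,"z":0.2,"ax":0,"ay":0,"az":0}

```text
time_s: 4.7
tool_pos: [0.5859, 0.0459, 0.0185]
tool_rot: [180.0, -0.0, 88.8]
force: [0.0, 0.4, 0.8]
grip_width: 0.0004
grasp_force: 0.8
```

jog_arm:
  motion:
    - {"x":0,"y":0,"z":0.1,"ax":0,"ay":0,"az":0}
    - {"x":0,"y":0,"z":0,"ax":0,"ay":0,"az":0}
    - {"x":0,"y":0,"z":0,"ax":0,"ay":0,"az":0}
    - {"x":0,"y":0,"z":0,"ax":0,"ay":0,"az":0}
    - {"x":0,"y":0,"z":0,"ax":0,"ay":0,"az":0}

```text
time_s: 5.2
tool_pos: [0.5859, 0.0459, 0.0177]
tool_rot: [180.0, -0.0, 88.8]
force: [-0.9, 0.2, 1.9]
grip_width: 0.0005
grasp_force: 0.9
```

jog_arm:
  motion:
    - {"x":0,"y":0,"z":0.1,"ax":0,"ay":0,"az":0}
    - {"x":0,"y":0,"z":0.1,"ax":0,"ay":0,"az":0}
    - {"x":0,"y":0,"z":0,"ax":0,"ay":0,"az":0}
    - {"x":0,"y":0,"z":0,"ax":0,"ay":0,"az":0}
    - {"x":0,"y":0,"z":0,"ax":0,"ay":0,"az":0}

```text
time_s: 5.7
tool_pos: [0.5858, 0.0459, 0.0156]
tool_rot: [180.0, -0.0, 88.8]
force: [-0.6, -1.2, 1.8]
grip_width: 0.0003
grasp_force: 1.0
```

jog_arm:
  motion:
    - {"x":0,"y":0,"z":0.1,"ax":0,"ay":0,"az":0}
    - {"x":0,"y":0,"z":0,"ax":0,"ay":0,"az":0}
    - {"x":0,"y":0,"z":0,"ax":0,"ay":0,"az":0}
    - {"x":0,"y":0,"z":0,"ax":0,"ay":0,"az":0}
    - {"x":0,"y":0,"z":0,"ax":0,"ay":0,"az":0}

```text
time_s: 6.2
tool_pos: [0.5859, 0.0459, 0.0152]
tool_rot: [180.0, -0.0, 88.8]
force: [-1.8, 0.4, 6.2]
grip_width: 0.0004
grasp_force: 3.0
```

The hard stop is felt at z=0.0152, as expected. Next I push.

jog_arm:
  motion:
    - {"x":-0.4,"y":0,"z":0,"ax":0,"ay":0,"az":0}
    - {"x":-0.5,"y":0,"z":0,"ax":0,"ay":0,"az":0}
    - {"x":-0.5,"y":0,"z":0,"ax":0,"ay":0,"az":0}
    - {"x":-0.5,"y":0,"z":0,"ax":0,"ay":0,"az":0}
    - {"x":-0.5,"y":0,"z":0,"ax":0,"ay":0,"az":0}

```text
time_s: 6.7
tool_pos: [0.5861, 0.0236, 0.0153]
tool_rot: [179.9, -0.1, 88.9]
force: [-0.6, 4.6, 5.4]
grip_width: 0.0005
grasp_force: 2.8
```

jog_arm:
  motion:
    - {"x":-0.4,"y":0,"z":0,"ax":0,"ay":0,"az":0}
    - {"x":-0.4,"y":0,"z":0,"ax":0,"ay":0,"az":0}
    - {"x":-0.4,"y":0,"z":0,"ax":0,"ay":0,"az":0}
    - {"x":-0.4,"y":0,"z":0,"ax":0,"ay":0,"az":0}
    - {"x":-0.4,"y":0,"z":0,"ax":0,"ay":0,"az":0}

```text
time_s: 7.2
tool_pos: [0.5858, 0.0056, 0.0153]
tool_rot: [179.9, -0.3, 88.9]
force: [0.4, 7.0, 5.4]
grip_width: 0.0005
grasp_force: 4.5
```

jog_arm:
  motion:
    - {"x":-0.4,"y":0,"z":0,"ax":0,"ay":0,"az":0}
    - {"x":-0.4,"y":0,"z":0,"ax":0,"ay":0,"az":0}
    - {"x":-0.4,"y":0,"z":0,"ax":0,"ay":0,"az":0}
    - {"x":-0.4,"y":0,"z":0,"ax":0,"ay":0,"az":0}
    - {"x":-0.4,"y":0,"z":0,"ax":0,"ay":0,"az":0}

```text
time_s: 7.7
tool_pos: [0.5855, -0.0142, 0.0153]
tool_rot: [179.9, -0.3, 88.9]
force: [0.5, 8.4, 6.0]
grip_width: 0.0007
grasp_force: 4.7
```

```bash
python3 - <<'E'
from h import *
a=env.read_camera("top")[205:255,325:465,::-1]; b=env.read_camera("side")[230:340,300:440,::-1]
a=cv2.resize(a,(784,280),interpolation=cv2.INTER_CUBIC); b=cv2.resize(b,(400,314),interpolation=cv2.INTER_CUBIC)
b=cv2.copyMakeBorder(b,0,0,0,384,0); cv2.imwrite("pics/push1.png",np.vstack([a,b])); o=env.get_obs(); print(o["tool_pos"],o["force"],o["tool_rot"])
E
```

```text
[ 0.58542557 -0.01541132  0.01532454] [0.60874525 5.29906419 4.78584904] [179.90276122  -0.21348574  88.86702031]
```

View pics/push1.png

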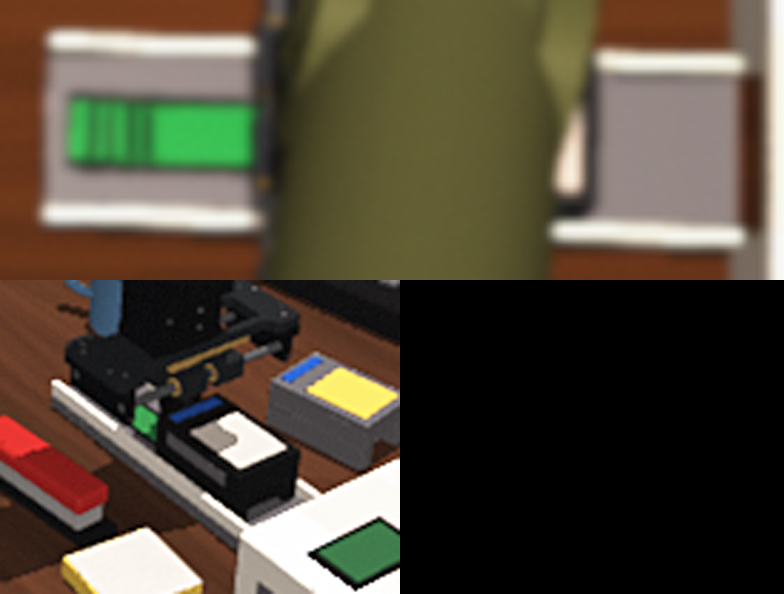

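The cartridge's front edge is past the crossbar, at column 594 of the upper view (pixel 431 in the full picture). It lies flat and straight, with the fingers on the stem behind it. I keep pushing.

jog_arm:
  motion:
    - {"x":-0.4,"y":0,"z":0,"ax":0,"ay":0,"az":0}
    - {"x":-0.4,"y":0,"z":0,"ax":0,"ay":0,"az":0}
    - {"x":-0.4,"y":0,"z":0,"ax":0,"ay":0,"az":0}
    - {"x":-0.4,"y":0,"z":0,"ax":0,"ay":0,"az":0}
    - {"x":-0.4,"y":0,"z":0,"ax":0,"ay":0,"az":0}

```text
time_s: 8.3
tool_pos: [0.5851, -0.0341, 0.0153]
tool_rot: [179.9, -0.3, 88.9]
force: [-0.1, 7.1, 6.5]
grip_width: 0.0006
grasp_force: 4.9
```

jog_arm:
  motion:
    - {"x":-0.4,"y":0,"z":0,"ax":0,"ay":0,"az":0}
    - {"x":-0.4,"y":0,"z":0,"ax":0,"ay":0,"az":0}
    - {"x":-0.4,"y":0,"z":0,"ax":0,"ay":0,"az":0}
    - {"x":-0.4,"y":0,"z":0,"ax":0,"ay":0,"az":0}
    - {"x":-0.4,"y":0,"z":0,"ax":0,"ay":0,"az":0}

```text
time_s: 8.8
tool_pos: [0.5848, -0.0539, 0.0153]
tool_rot: [179.9, -0.3, 88.9]
force: [0.2, 8.2, 7.5]
grip_width: 0.0008
grasp_force: 5.2
```

jog_arm:
  motion:
    - {"x":-0.4,"y":0,"z":0,"ax":0,"ay":0,"az":0}
    - {"x":-0.4,"y":0,"z":0,"ax":0,"ay":0,"az":0}
    - {"x":-0.4,"y":0,"z":0,"ax":0,"ay":0,"az":0}
    - {"x":-0.4,"y":0,"z":0,"ax":0,"ay":0,"az":0}
    - {"x":-0.4,"y":0,"z":0,"ax":0,"ay":0,"az":0}

```text
time_s: 9.3
tool_pos: [0.5844, -0.0737, 0.0154]
tool_rot: [179.9, -0.3, 88.9]
force: [0.3, 8.3, 6.9]
grip_width: 0.0006
grasp_force: 5.4
```

jog_arm:
  motion:
    - {"x":-0.4,"y":0,"z":0,"ax":0,"ay":0,"az":0}
    - {"x":-0.4,"y":0,"z":0,"ax":0,"ay":0,"az":0}
    - {"x":-0.4,"y":0,"z":0,"ax":0,"ay":0,"az":0}
    - {"x":-0.4,"y":0,"z":0,"ax":0,"ay":0,"az":0}
    - {"x":-0.4,"y":0,"z":0,"ax":0,"ay":0,"az":0}

```text
time_s: 9.8
tool_pos: [0.5841, -0.0937, 0.0154]
tool_rot: [179.9, -0.3, 88.9]
force: [0.3, 8.9, 7.6]
grip_width: 0.0005
grasp_force: 5.5
```

jog_arm:
  motion:
    - {"x":-0.3,"y":0,"z":0,"ax":0,"ay":0,"az":0}
    - {"x":-0.3,"y":0,"z":0,"ax":0,"ay":0,"az":0}
    - {"x":-0.3,"y":0,"z":0,"ax":0,"ay":0,"az":0}
    - {"x":-0.3,"y":0,"z":0,"ax":0,"ay":0,"az":0}
    - {"x":-0.3,"y":0,"z":0,"ax":0,"ay":0,"az":0}

```text
time_s: 10.3
tool_pos: [0.5838, -0.1089, 0.0153]
tool_rot: [179.9, -0.3, 88.9]
force: [-0.5, 7.3, 7.8]
grip_width: 0.0005
grasp_force: 4.7
```

jog_arm:
  motion:
    - {"x":-0.1,"y":0,"z":0,"ax":0,"ay":0,"az":0}
    - {"x":-0.1,"y":0,"z":0,"ax":0,"ay":0,"az":0}
    - {"x":-0.1,"y":0,"z":0,"ax":0,"ay":0,"az":0}
    - {"x":-0.1,"y":0,"z":0,"ax":0,"ay":0,"az":0}
    - {"x":0,"y":0,"z":0,"ax":0,"ay":0,"az":0}

```text
time_s: 10.8
tool_pos: [0.5837, -0.1107, 0.0153]
tool_rot: [180.0, -0.5, 89.0]
force: [-0.4, 11.6, 9.4]
grip_width: 0.0004
grasp_force: 7.2
```

jog_arm:
  motion:
    - {"x":-0.2,"y":0,"z":0,"ax":0,"ay":0,"az":0}
    - {"x":-0.2,"y":0,"z":0,"ax":0,"ay":0,"az":0}
    - {"x":0,"y":0,"z":0,"ax":0,"ay":0,"az":0}
    - {"x":0,"y":0,"z":0,"ax":0,"ay":0,"az":0}
    - {"x":0,"y":0,"z":0,"ax":0,"ay":0,"az":0}

```text
time_s: 11.3
tool_pos: [0.5837, -0.1106, 0.0153]
tool_rot: [-180.0, -0.7, 89.1]
force: [-1.9, 18.0, 12.5]
grip_width: 0.0002
grasp_force: 10.8
```

The force rises with no more motion, so the cartridge is at the stop. I back off and then lift.

jog_arm:
  motion:
    - {"x":0.4,"y":0,"z":0,"ax":0,"ay":0,"az":0}
    - {"x":0.4,"y":0,"z":0,"ax":0,"ay":0,"az":0}
    - {"x":0.5,"y":0,"z":0,"ax":0,"ay":0,"az":0}
    - {"x":0.5,"y":0,"z":0,"ax":0,"ay":0,"az":0}
    - {"x":0,"y":0,"z":0,"ax":0,"ay":0,"az":0}

```text
time_s: 11.8
tool_pos: [0.5833, -0.1048, 0.0154]
tool_rot: [179.9, 0.1, 88.8]
force: [0.6, -1.3, 5.3]
grip_width: 0.0008
grasp_force: 3.1
```

jog_arm:
  motion:
    - {"x":0,"y":0,"z":-0.5,"ax":0,"ay":0,"az":0}
    - {"x":0,"y":0,"z":-0.5,"ax":0,"ay":0,"az":0}
    - {"x":0,"y":0,"z":-1,"ax":0,"ay":0,"az":0}
    - {"x":0,"y":0,"z":-2,"ax":0,"ay":0,"az":0}
    - {"x":0,"y":0,"z":-2,"ax":0,"ay":0,"az":0}

```text
time_s: 12.3
tool_pos: [0.5817, -0.1026, 0.0749]
tool_rot: [-179.9, -0.0, 88.8]
force: [0.9, 0.3, 0.2]
grip_width: 0.0006
grasp_force: 0.0
```

jog_arm:
  motion:
    - {"x":3,"y":0,"z":-3,"ax":0,"ay":0,"az":0}
    - {"x":4,"y":0,"z":-3,"ax":0,"ay":0,"az":0}
    - {"x":4,"y":0,"z":-3,"ax":0,"ay":0,"az":0}
    - {"x":4,"y":0,"z":-3,"ax":0,"ay":0,"az":0}
    - {"x":4,"y":0,"z":0,"ax":0,"ay":0,"az":0}

```text
time_s: 12.8
tool_pos: [0.5885, 0.0889, 0.1997]
tool_rot: [179.6, -0.2, 88.8]
force: [1.0, -0.7, 0.1]
grip_width: 0.0003
grasp_force: 0.0
```

jog_arm:
  motion:
    - {"x":4,"y":-3,"z":0,"ax":0,"ay":0,"az":0}
    - {"x":4,"y":-3,"z":0,"ax":0,"ay":0,"az":0}
    - {"x":3,"y":-3,"z":0,"ax":0,"ay":0,"az":0}
    - {"x":1,"y":-1,"z":0,"ax":0,"ay":0,"az":0}
    - {"x":0,"y":0,"z":0,"ax":0,"ay":0,"az":0}

```text
time_s: 13.3
tool_pos: [0.4867, 0.2117, 0.1946]
tool_rot: [-179.9, -0.1, 89.1]
force: [0.5, 0.1, 0.4]
grip_width: 0.0006
grasp_force: 0.0
```

```bash
python3 - <<'E'
from h import *
a=env.read_camera("top")[205:255,325:465,::-1]; b=env.read_camera("side")[230:340,300:440,::-1]
a=cv2.resize(a,(784,280),interpolation=cv2.INTER_CUBIC); b=cv2.resize(b,(400,314),interpolation=cv2.INTER_CUBIC)
b=cv2.copyMakeBorder(b,0,0,0,384,0); cv2.imwrite("pics/end.png",np.vstack([a,b])); o=env.get_obs(); print(o["tool_pos"],o["force"],o["time_s"])
E
```

```text
[0.48941395 0.20817413 0.19482722] [ 0.21724426 -0.13731317  0.22360623] 13.4
```

View pics/end.png

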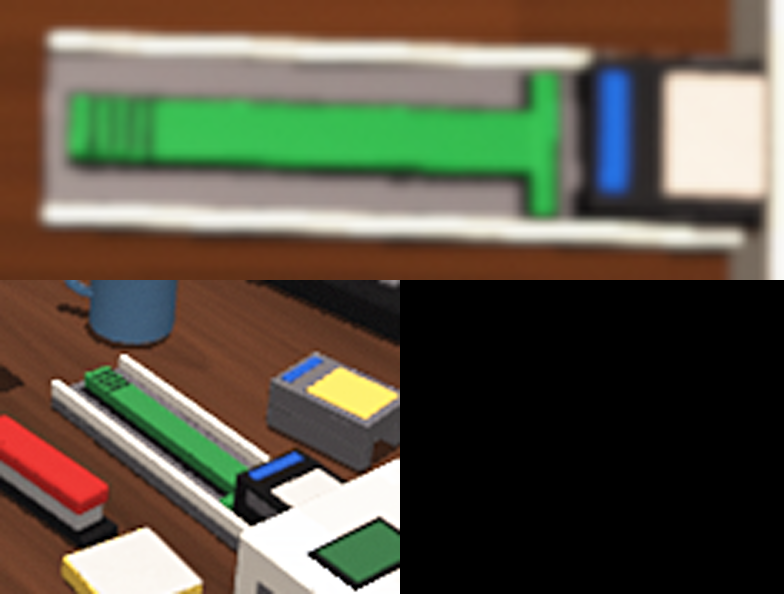

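The whole catch is visible and up, with its crossbar at column 543, where it was at the start. The cartridge's rear is at column 578, about 8 mm past the bar, which fits fully home. It lies flat and nothing touches it.

```bash
python3 -c "
from cell import env
print(env.sign_off())"
```

```text
the job is handed in; nothing more can be done
None
```

The cartridge was pushed to the stop with the catch held down, the last picture shows the catch up again behind it, and the job was handed in at about 13.4 s; the hand-in returned no verdict.

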